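Load the soldering stage and index it one hole towards the torch

TASK

Seat the white soldering block's steel carrier plate fully down on the two pegs of the blue sliding stage and let go of it. Then pull up the red plunger knob, slide the stage along its rail to the next hole on the side where the orange torch stands, and push the knob down until the pin is fully home; finish while still holding the knob down there with the fingers, because the spring lifts it a little when let go. Leave the torch, jar, bowl, brush and hammer where they are.

Things in the scene. Friction and masses are not known exactly. Their poses are not given: they have to be found in the camera images.
- rail: Fixed indexing rail, 150 x 300 mm, dark steel base plate 10 mm thick on the bench. Origin: centre of its underside. y runs along the rail (the stage's way), z up. The near brass bar (centre line at x = -50 mm, its top 30 mm above the bench) has five holes on its centre line at y = -80, -40, 0, 40, 80 mm, 10.5 mm long along the rail.
- stage (a joint): Travel of the blue stage along the rail's +y, m. It starts in the middle hole, near 0 (up to 1.3 mm of play either way); the next holes are at +0.040 and -0.040; end stops at +-0.085. Sliding friction about 2 N when the pin is pulled.
- seat (a point): Point on the top face of the blue stage (150 x 120 x 12 mm, top 46 mm above the bench), midway between its two steel pegs; axes as the rail's. The pegs are 9 mm in diameter, 12 mm high with tapered tips, at y = -42 and +42 mm from here. The plunger axis lies at x = -77 mm from here. It travels with the stage.
- block: Loose steel carrier plate, 60 (x) x 110 (y) x 10 mm, with a white soldering block fixed on its middle, 40 (x) x 44 (y) mm, 10 to 40 mm above the underside. Origin: centre of the underside, z up. Two 12 mm holes through the plate at y = -42 and +42 mm fit the stage's pegs, either way round. About 0.35 kg. Grip the white block across its 44 mm.
- knob: Red plunger knob near the stage's edge. Origin: on the plunger axis, under its round collar (26 mm across, 5 mm thick); axes as the rail's, z up. On the collar stands a tab, 32 mm (x) by 16 mm (y), 5 to 37 mm above the origin. The origin is 66 mm above the bench when home, the collar then flush on its dark housing (30 mm across). Grip the tab from above across its 16 mm.
- plunger (a joint): Lift of knob and pin, m. 0: fully home (stop); about 0.004: where its spring leaves it, the pin catching in the hole; from 0.012: pin (8 mm across, round tip) clear of the holes; 0.018: upper stop. The spring (1 N per mm about the rest point) resists both ways: about 10 N up at 0.014, 4 N down at 0. Lowered between holes, the tip rides on the bar at 0.012.
- torch: Unlit orange hand torch standing on a round black foot 68 mm in diameter, 144 mm high. Origin: centre of its underside. It stands beyond the rail near one end or the other: the side of the rail's middle (sign of its y in the rail's frame) is the way to move the stage. Not to be moved.
- jar: Glass jar with a brass lid, 60 mm in diameter, 85 mm high, near the rail's other end. Origin: centre of its underside. Not to be moved.
- bowl: Empty black bowl, 100 mm across, 35 mm high. Origin: centre of its underside. Not to be moved.
- brush: Small brush lying on the bench, its length along its x. Not to be moved.
- hammer: Hammer lying on the bench, its length along its x. Not to be moved.
Mind the look-alikes: they are no part of the job. What is shaped like the block but green, purple or turquoise is not meant.

How it is judged:
On the way, in this order (a step that is already met when the one before it is completed fails the run):
1. the carrier plate sits fully down on both pegs of the stage and is let go (horizontal distance between block and seat below 0.004 m and z of block in the frame of seat between -0.003 and 0.003 m and angle between the z axis of block and the z axis of seat, either way round below 0.06 rad and angle between the x axis of block and the x axis of seat, either way round below 0.08 rad and contact force between block and the fingers below 0.1 N), for 0.2 s.
2. the knob is pulled up by the fingers until the pin is out of its hole, the plate seated (horizontal distance between block and seat below 0.004 m and z of block in the frame of seat between -0.003 and 0.003 m and angle between the z axis of block and the z axis of seat, either way round below 0.06 rad and angle between the x axis of block and the x axis of seat, either way round below 0.08 rad and value of joint plunger above 0.01 m and contact force between knob and the fingers above 1 N), for 0.1 s.
At the end, for the whole second after the job is handed in: Stage at the next hole on the torch's side (0.040 m, within 4 mm); fingers hold the knob (over 2 N, TCP within 60 mm) pushed to under 1.8 mm from home; plate untouched on the pegs (within 4 mm sideways, 3 mm in height, tilt 0.06, turn 0.08 rad); all at rest (all of step 1 and ((y of torch in the frame of rail above 0 m and value of joint stage between 0.036 and 0.044 m) or (y of torch in the frame of rail below 0 m and value of joint stage between -0.044 and -0.036 m)) and value of joint plunger below 0.0018 m and contact force between knob and the fingers above 2 N and distance between the grasp point and knob below 0.06 m and velocity of joint stage between -0.01 and 0.01 m/s and linear speed of block below 0.02 m/s); the arm keeps its last pose, push and grip.
It fails at once if the orange torch is moved more than 20 mm (distance of torch from where it was at the start of the episode above 0.02 m).
It fails at once if the glass jar is moved more than 20 mm (distance of jar from where it was at the start of the episode above 0.02 m).
It fails at once if the black bowl is moved more than 20 mm (distance of bowl from where it was at the start of the episode above 0.02 m).
It fails at once if the brush is moved more than 20 mm (distance of brush from where it was at the start of the episode above 0.02 m).
It fails at once if the hammer is moved more than 20 mm (distance of hammer from where it was at the start of the episode above 0.02 m).
It also fails if it takes over 53 s, if anything falls off the work surface, if the arm or the gripper's body presses on something with over 40 N, if the wrist force passes 120 N, or if a joint passes its speed limit or range.

ROBOT

A 7-joint arm with a two-finger parallel gripper is mounted at the origin on the work surface. World frame = base frame: x ahead of the robot, y to its left, z up, the work surface at z = 0. Lengths are in m, angles in rad, forces in N, time in s.
With the tool pointing down it reaches from about 0.4 to 0.85 m from the base axis. Payload 4.4 kg.
Tool frame: the origin (TCP) lies between the finger pads, 19 mm behind the fingertips; this is the grasp point; z points along the fingers, y is the line along which they close (so a half turn about z gives the same grasp; the last joint's range is limited). The gripper opens to 94 mm and grips with 3 to 60 N. Pads are 16 mm wide; open, the fingers measure 119 mm over their backs; the gripper's body (75 mm by 177 mm) begins 78 mm behind the grasp point.
Start: joints at [-1.204, 0.628, 0.038, 1.517, -0.027, 0.996, -0.02], TCP at [0.273, 0.59, 0.224] pointing down, gripper open.
Joint ranges: [-3.06, 3.06], [-0.37, 2.12], [-1.25, 1.32], [0.18, 2.47], [-1.1, 4.24], [0.23, 1.98], [-2.94, 2.94]. Speed limits (rad/s): [2.57, 2.57, 3.14, 3.14, 3.14, 3.14, 3.14].

INTERFACE

Orientations are given as a 3x3 rotation matrix whose columns are the frame's x, y, z axes.
In Python, from rig import arm, read_camera, sign_off, silhouettes gives the robot as it stands.
- The arm moves only by the tool jog_arm, never from a script. Its argument "rows" is a list of rows, each a list of 6 numbers: the shift along the tool's x, y, z in units of 25 mm (1.0 is 25 mm), then the turn, a rotation vector about the tool's x, y, z in units of 6 degrees (1.0 is 6 degrees). In form: [[dx, dy, dz, ax, ay, az], ...]. A call has 1 to 12 rows; each row shifts and turns the commanded pose from where the row before left it, along the tool's axes as they then stand; what a row does not reach is not made up. A row lasts 1/10 s, in which the tool goes at most 50 mm and 8.59 degrees, less where a joint would pass 70% of its speed; a pose out of reach is approached as far as the arm can. A call is refused whole if a number of a shift passes 1 or a number of a turn 1, either way. A call with a gripper value outside its range is refused whole. "claw" is the opening, from 0 (shut) to 1 (fully open), set as the call begins (left out, the last holds). The fingers move at their own pace and stop on an object; "force" is the grip in N (left out, the last holds). Time passes only in rows, so rows that do not move let the fingers close. It gives the time, the measured TCP pose, the force, the opening and the grip force at its end, in the units of the state.
- arm.state(): the state, without advancing time (a new reading comes with each control period).
- read_camera(name): name is "scene" or "top" or "wrist"; returns a dict with "img" (384x512x3 uint8, blue, green, red), "fx", "fy", "cx", "cy" (pixels), "R" (3x3) and "t" (3): a world point X has camera coordinates R X + t. Camera axes: x right, y down, z forward; pixel columns grow to the right and rows downward; lengths in m; the calibration is good to about 2 mm. A picture is of the moment at which its call begins. There is no depth.
- sign_off(): hands the job in; it is judged then, once.
Trained networks look in a picture, given as the dict that the camera call returned (one of the last four; its "shot" number tells which), for a name from the list of things; names that differ only in an ending like _2 or _b are one class to them, and where a whole thing is asked for, a point or a joint stands for the part that bears it (a point fixed in the world has none). Each returns a list of dicts, best first, with "conf" (0 to 1); they miss things now and then, are a little off and sometimes report something else, mostly with a low value. They report only what shows in the picture. A call takes as long as a camera call. They do not tell look-alikes from the thing itself.
- silhouettes(picture, name): "pixels" (384x512 bool, what is visible of it) and "centre" ([row, column] in pixels, amid what is visible of it).
The state is a dict: "t": time; "q": joint angles; "qd": joint speeds; "effort": joint torques, N m; "position": TCP position; "orientation": TCP orientation; "force": force on the tool from outside, world axes, zero at the start; "wrist_torque": the same for the moment, N m; "finger_gap": opening from 0.0 (shut) to 1.0 (fully open); "grip_force": force on a finger pad.
Only numpy, scipy, OpenCV 4.12 (cv2) and the standard library are available. Lean on these libraries where they do the work, as an engineer would, in place of code of your own. Each camera call takes 0.05 s, during which the arm holds its last target. There are 200 camera calls.

## Working session

There is one attempt and no reset: what is moved stays moved. The work goes in short steps, Python scripts to look and compute and a tool call to move; the robot and the scene stay as the last step left them, time stands still between calls to the robot, and variables do not carry over. Pictures are saved under pics/ and viewed, at most 10 in all, crops included, and the job is handed in when it is done.

Besides the shell and the picture viewer there is one more tool, called after "Emit:" by a JSON object that holds its "name" and its "arguments". jog_arm: Moves the arm, as the interface text tells. Its arguments: {"type":"object","properties":{"rows":{"type":"array"},"claw":{"type":"number"},"force":{"type":"number"}},"required":["rows"]}

```bash
mkdir -p pics; ls
python3 - <<'E'
from rig import *
import cv2,numpy as np,pickle
s=arm.state();print(s['t'],s['position'],s['orientation'])
P={}
for n in("scene","top"):
    p=read_camera(n);P[n]=p
    cv2.imwrite(f"pics/{n}0.png",p["img"])
    print(n,p['fx'],p['cx'],p['cy'],np.round(p['R'],3).tolist(),np.round(p['t'],3))
    for k in("block","stage","knob","rail","torch","jar","bowl","brush","hammer"):
        for d in silhouettes(p,k)[:5]:print(n,k,round(d['conf'],2),d['centre'],d['pixels'].sum())
pickle.dump(P,open('p0.pkl','wb'))
E
```

```text
pics
0.0 [0.27234659 0.58949417 0.22335544] [[-9.07770143e-01  4.19467235e-01 -7.78585770e-04]
 [ 4.19467957e-01  9.07768504e-01 -1.72511549e-03]
 [-1.68537827e-05 -1.89260011e-03 -9.99998209e-01]]
scene 350.4590464616986 253.50220765299918 191.00916497380425 [[-0.733, 0.68, -0.006], [0.55, 0.587, -0.594], [-0.401, -0.439, -0.804]] [ 0.424 -0.239  1.55 ]
scene block 0.65 [209.7, 255.9] 2960
scene block 0.64 [168.3, 269.6] 346
scene block 0.6 [113.2, 223.9] 272
scene block 0.59 [142.0, 218.2] 277
scene block 0.5 [201.3, 194.9] 483
scene stage 0.71 [200.8, 254.0] 1169
scene knob 0.47 [189.4, 263.4] 98
scene rail 0.61 [209.3, 255.7] 2866
scene rail 0.32 [143.4, 221.4] 275
scene torch 0.9 [202.9, 195.8] 504
scene jar 0.64 [247.0, 234.0] 394
scene bowl 0.88 [246.4, 351.9] 571
scene brush 0.93 [303.9, 333.9] 640
scene hammer 0.55 [156.3, 175.4] 408
scene hammer 0.34 [203.0, 250.6] 1245
top 464.62384186740735 252.50620120714646 193.18705165866712 [[-0.02, -1.0, -0.013], [-0.989, 0.022, -0.145], [0.146, 0.01, -0.989]] [1.000e-03 5.580e-01 1.648e+00]
top block 0.85 [264.4, 388.8] 511
top block 0.83 [259.6, 327.1] 557
top block 0.75 [221.7, 347.3] 524
top block 0.59 [242.6, 276.6] 496
top stage 0.67 [192.1, 251.7] 1334
top knob 0.52 [199.1, 252.5] 49
top rail 0.92 [193.9, 252.1] 3326
top torch 0.57 [148.1, 292.2] 299
top jar 0.68 [149.0, 224.5] 262
top brush 0.73 [178.0, 137.5] 451
top hammer 0.65 [178.6, 366.6] 593
```

Run:
```python
import cv2,pickle
P=pickle.load(open('p0.pkl','rb'))
a=P['top']['img'][110:330,110:430]
cv2.imwrite('pics/a.png',cv2.resize(a,None,fx=2.5,fy=2.5,interpolation=cv2.INTER_CUBIC))
```

```text
(no output)
```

View pics/a.png

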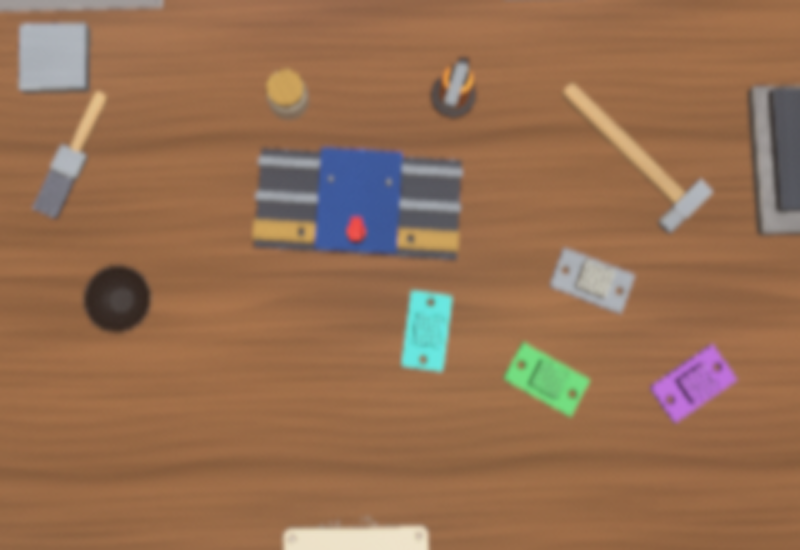

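View pics/scene0.png

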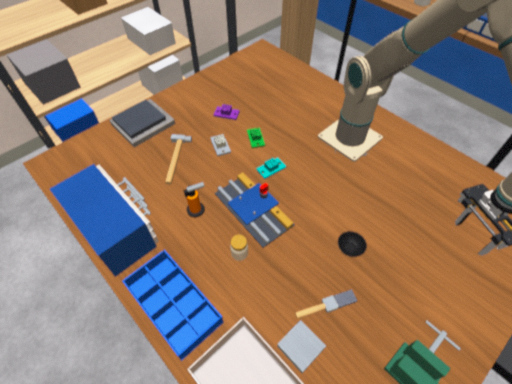

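Top view (crop pixels): the steel-grey plate with the white block is at (593,280). Its look-alikes are turquoise (427,331), green (547,379) and purple (694,383). Only (593,280) fits the white block on a steel plate. The torch at (452,92) is on the image right, which is world −y. The brass bar is on the robot's side, so rail +x ≈ world +x and the stage goes to −0.040. Next: confirm with an enlarged crop and compute poses.

```bash
cat > h.py <<'E'
import cv2,numpy as np
def ray(p,u,v,z):
    R,t=p['R'],p['t'];c=-R.T@t
    d=R.T@np.array([(u-p['cx'])/p['fx'],(v-p['cy'])/p['fy'],1]);return c+d*(z-c[2])/d[2]
def proj(p,X):
    X=np.atleast_2d(X)@p['R'].T+p['t'];return np.c_[p['fx']*X[:,0]/X[:,2]+p['cx'],p['fy']*X[:,1]/X[:,2]+p['cy']]
def rect(p,mask,z):
    m=mask.astype(np.uint8);n,l,s,_=cv2.connectedComponentsWithStats(m);m=(l==1+np.argmax(s[1:,4]))
    v,u=np.nonzero(m);W=np.array([ray(p,a,b,z)[:2] for a,b in zip(u,v)]).astype(np.float32)
    return cv2.minAreaRect(W),W.mean(0)
E
python3 - <<'E'
import pickle;from h import *
P=pickle.load(open('p0.pkl','rb'));p=P['top'];im=p['img']
cv2.imwrite('pics/b.png',cv2.resize(im[205:240,325:370],None,fx=10,fy=10,interpolation=cv2.INTER_CUBIC))
hsv=cv2.cvtColor(im,cv2.COLOR_BGR2HSV);H,S,V=cv2.split(hsv)
print('blue',rect(p,(H>105)&(H<130)&(S>120),.046))
r=((H<6)|(H>174))&(S>170);m=np.zeros_like(r);m[185:215,240:265]=r[185:215,240:265]
print('knob',rect(p,m,.1))
b=(H>15)&(H<28)&(S>100)&(V>120);m=np.zeros_like(b);m[190:216,205:300]=b[190:216,205:300]
print('brass',rect(p,m,.03))
m=np.zeros_like(b);m[205:240,325:370]=(S<90)[205:240,325:370]
print('block',rect(p,m,.01))
print('torch',ray(p,292,148,.05),'jar',ray(p,224,147,.08))
E
```

```text
blue (((1.0583558082580566, -0.31588780879974365), (0.1727863997220993, 0.36475613713264465), 0.14980311691761017), array([ 1.0574907 , -0.31628993], dtype=float32))
knob (((0.5194295048713684, -0.010914439335465431), (0.010487070307135582, 0.017614074051380157), 88.88964080810547), array([ 0.5198862 , -0.00961332], dtype=float32))
brass (((0.5294989943504333, 0.09935230016708374), (0.08625733852386475, 0.03012201189994812), 84.64578247070312), array([0.5293806 , 0.09966676], dtype=float32))
block (((0.44927841424942017, -0.3524205684661865), (0.11635221540927887, 0.06730058789253235), 67.1720199584961), array([ 0.4489273, -0.3526519], dtype=float32))
torch [ 0.72021923 -0.15895584  0.05      ] jar [0.72217435 0.08806337 0.08      ]
```

View pics/b.png

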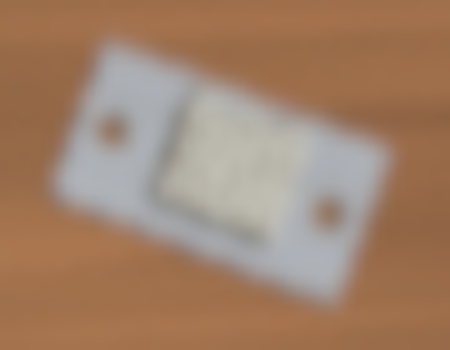

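The crop confirms it: grey steel plate, pale white block, holes at crop (112,130) and (327,213). The plate is at about (0.449,−0.352) with its long axis near 67°, and the measured 116x67 mm agrees with 110x60 plus blur. I'll go over the stage first for a close wrist view.

Emit:
{"name": "jog_arm", "arguments": {"rows": [[-0.95,-0.8,0,0,0,0],[-0.95,-0.8,0,0,0,0],[-0.95,-0.8,0,0,0,0],[-0.95,-0.8,0,0,0,0],[-0.95,-0.8,0,0,0,0],[-0.95,-0.8,0,0,0,0],[-0.95,-0.8,0,0,0,0],[-0.95,-0.8,0,0,0,0],[-0.95,-0.8,0,0,0,0],[-0.95,-0.8,0,0,0,0],[-0.95,-0.8,0,0,0,0]], "claw": 1}}

```text
t: 2.1
position: [0.418, 0.2797, 0.2245]
orientation: [[-0.908, 0.419, 0.0], [0.419, 0.908, 0.0], [-0.0, 0.001, -1.0]]
force: [1.0, 0.6, -0.2]
finger_gap: 1.0
grip_force: 0.0
```

Emit:
{"name": "jog_arm", "arguments": {"rows": [[-0.95,-0.8,-0.2,0,0,0],[-0.95,-0.8,-0.2,0,0,0],[-0.95,-0.8,-0.2,0,0,0],[-0.95,-0.8,-0.2,0,0,0],[-0.95,-0.8,-0.2,0,0,0],[-0.95,-0.8,-0.2,0,0,0],[-0.95,-0.8,-0.2,0,0,0],[-0.95,-0.8,-0.2,0,0,0],[-0.95,-0.8,-0.2,0,0,0],[0,0,0,0,0,0],[0,0,0,0,0,0]]}}

```text
t: 3.2
position: [0.536, 0.0274, 0.2692]
orientation: [[-0.907, 0.421, -0.0], [0.421, 0.907, 0.0], [0.0, 0.0, -1.0]]
force: [-0.6, 0.5, -1.0]
finger_gap: 0.999
grip_force: 0.0
```

Run:
```python
from rig import *
from h import *
import pickle
s=arm.state();print(s['t'],s['position'],s['orientation'],s['force'])
p=read_camera('wrist');cv2.imwrite('pics/w1.png',p['img']);pickle.dump(p,open('w1.pkl','wb'));print(p['fx'],p['R'],p['t'],-p['R'].T@p['t'])
```

```text
3.2 [0.53599736 0.02740453 0.26924533] [[-9.07121161e-01  4.20869562e-01 -1.00317501e-04]
 [ 4.20869503e-01  9.07121120e-01  3.67756941e-04]
 [ 2.45777826e-04  2.91379526e-04 -9.99999927e-01]] [-0.56512141  0.47161655 -1.01427453]
315.8429798464375 [[ 4.19576239e-01  9.07720028e-01  3.59803364e-04]
 [ 8.70021501e-01 -4.02263799e-01  2.85037584e-01]
 [ 2.58879060e-01 -1.19281961e-01 -9.58516273e-01]] [-0.24958784 -0.49747646  0.30051754] [0.45973864 0.06228543 0.42994024]
```

View pics/w1.png

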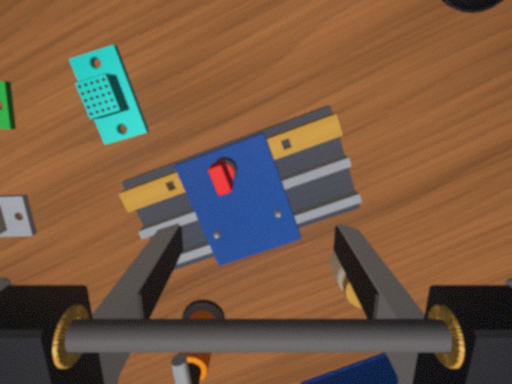

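Wrist view: the blue stage has pegs at (216,235) and (278,214). The red knob tab is at (222,179). The turquoise block is at (108,95), and the torch at (203,320) is clearly at the −y end. Next, measure the stage precisely.

```bash
cat > stage.py <<'E'
from h import *
def stage(p,win):
    r0,r1,c0,c1=win;im=p['img'];H,S,V=cv2.split(cv2.cvtColor(im,cv2.COLOR_BGR2HSV))
    w=np.zeros(H.shape,bool);w[r0:r1,c0:c1]=1
    blue=(H>105)&(H<130)&(S>110)&w
    rc,_=rect(p,blue,.046);print('blue',rc)
    hull=cv2.convexHull(np.argwhere(blue)[:,::-1].astype(np.int32))
    m=cv2.fillConvexPoly(np.zeros(H.shape,np.uint8),hull,1);m=cv2.erode(m,np.ones((9,9)))>0
    n,l,s,c=cv2.connectedComponentsWithStats((m&(S<150)&(V>90)&~((H<8)|(H>172))).astype(np.uint8))
    for i in range(1,n):print('spot',s[i,4],c[i],ray(p,*c[i],.055))
    red=((H<6)|(H>174))&(S>150)&w
    for V0 in(150,):
        top=red&(V>V0);v,u=np.nonzero(red);print('red V pct',np.percentile(V[red],[10,30,50,70,90]))
    print('red rect',rect(p,red,.103)[0])
    return blue,red
E
python3 - <<'E'
import pickle;from stage import *
p=pickle.load(open('w1.pkl','rb'));b,r=stage(p,(120,275,170,310))
cv2.imwrite('pics/c.png',cv2.resize(p['img'][120:275,110:370],None,fx=3,fy=3,interpolation=cv2.INTER_CUBIC))
E
```

```text
blue ((0.567834734916687, -0.013756163418293), (0.11958619952201843, 0.14816740155220032), 85.2405014038086)
spot 129 [220.18604651 180.00775194] [ 0.52904922 -0.02053996  0.055     ]
spot 3 [227. 157.] [ 5.07000899e-01 -2.69918847e-04  5.50000000e-02]
spot 1 [230. 158.] [0.50960155 0.00246089 0.055     ]
spot 3 [233. 160.] [0.51330208 0.00466034 0.055     ]
spot 1 [235. 163.] [0.5176123  0.00523615 0.055     ]
spot 2 [236.  165.5] [0.52088394 0.00498646 0.055     ]
spot 1 [234. 169.] [0.52375817 0.00088995 0.055     ]
spot 65 [277.49230769 213.49230769] [0.59858368 0.02557037 0.055     ]
spot 58 [216.37931034 234.44827586] [ 0.59186078 -0.05771183  0.055     ]
red V pct [ 99.  194.5 231.5 237.  238. ]
red rect ((0.5179505944252014, -0.00510051567107439), (0.025202177464962006, 0.03514697030186653), 85.10356140136719)
```

View pics/c.png

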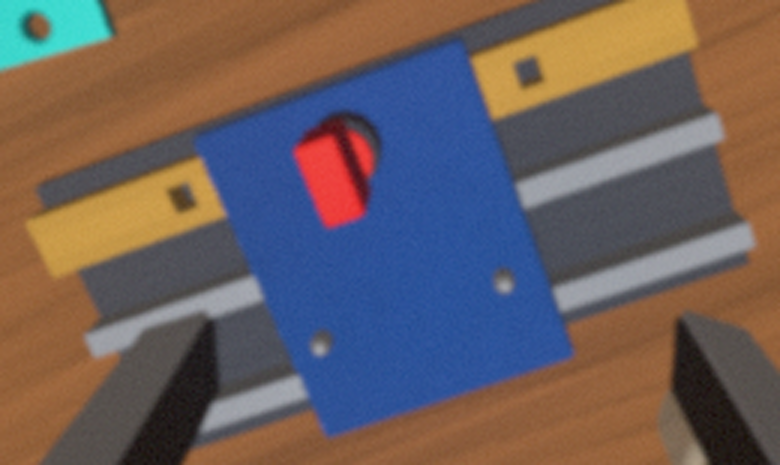

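Cross-checks: peg spacing measures 83.6 mm (84 expected), the stage top 120x148, and yaw about −4.7°. The seat is at about (0.595,−0.016). Next, the same kind of view of the block.

Emit:
{"name": "jog_arm", "arguments": {"rows": [[-0.03,-0.92,0,0,0,0],[-0.03,-0.92,0,0,0,0],[-0.03,-0.92,0,0,0,0],[-0.03,-0.92,0,0,0,0],[-0.03,-0.92,0,0,0,0],[-0.03,-0.92,0,0,0,0],[-0.03,-0.92,0,0,0,0],[-0.03,-0.92,0,0,0,0]]}}

```text
t: 4.05
position: [0.4639, -0.1407, 0.2692]
orientation: [[-0.909, 0.417, -0.0], [0.417, 0.909, 0.001], [0.001, 0.001, -1.0]]
force: [0.2, 0.8, -0.2]
finger_gap: 1.001
grip_force: 0.0
```

Emit:
{"name": "jog_arm", "arguments": {"rows": [[-0.03,-0.92,0,0,0,0],[-0.03,-0.92,0,0,0,0],[-0.03,-0.92,0,0,0,0],[-0.03,-0.92,0,0,0,0],[-0.03,-0.92,0,0,0,0],[-0.03,-0.92,0,0,0,0],[-0.03,-0.92,0,0,0,0],[-0.03,-0.92,0,0,0,0],[0,0,0,0,0,0],[0,0,0,0,0,0]]}}

```text
t: 5.05
position: [0.3931, -0.3098, 0.269]
orientation: [[-0.908, 0.418, 0.0], [0.418, 0.908, 0.001], [0.001, 0.001, -1.0]]
force: [-0.1, -0.1, -0.9]
finger_gap: 1.002
grip_force: 0.0
```

Run:
```python
from rig import *
from h import *
import pickle
s=arm.state();print(s['t'],s['position'],s['orientation'],s['force'])
p=read_camera('wrist');pickle.dump(p,open('w2.pkl','wb'))
for d in silhouettes(p,'block')[:4]:
    print(d['conf'],d['centre'],d['pixels'].sum(),rect(p,d['pixels'],.01))
im=p['img'];u,v=proj(p,[.449,-.352,.02])[0].astype(int);print(u,v)
r0,c0=max(v-70,0),max(u-90,0);cv2.imwrite('pics/w2.png',cv2.resize(im[r0:r0+140,c0:c0+180],None,fx=4,fy=4,interpolation=cv2.INTER_CUBIC));print(r0,c0)
```

```text
5.05 [ 0.39314266 -0.30976547  0.26904485] [[-9.08307492e-01  4.18303120e-01  8.57568982e-06]
 [ 4.18302740e-01  9.08306639e-01  1.36623470e-03]
 [ 5.63710881e-04  1.24454845e-03 -9.99999067e-01]] [-0.14400757 -0.05728297 -0.90831711]
0.83 [86.2, 398.2] 4579 (((0.37862876057624817, -0.10952022671699524), (0.06734029948711395, 0.11023782938718796), 80.98867797851562), array([ 0.37664914, -0.10987838], dtype=float32))
0.72 [86.2, 246.1] 4281 (((0.30540019273757935, -0.28090202808380127), (0.11138802766799927, 0.06202872097492218), 59.260032653808594), array([ 0.30448726, -0.28126904], dtype=float32))
0.6 [152.2, 102.9] 3928 (((0.295595645904541, -0.4915478527545929), (0.06396140903234482, 0.11322873085737228), 31.992942810058594), array([ 0.29432976, -0.49024567], dtype=float32))
0.57 [209.1, 244.7] 3244 (((0.4469239115715027, -0.354256808757782), (0.10990376770496368, 0.06528729200363159), 67.17742156982422), array([ 0.44565174, -0.35381606], dtype=float32))
246 211
141 156
```

View pics/w2.png

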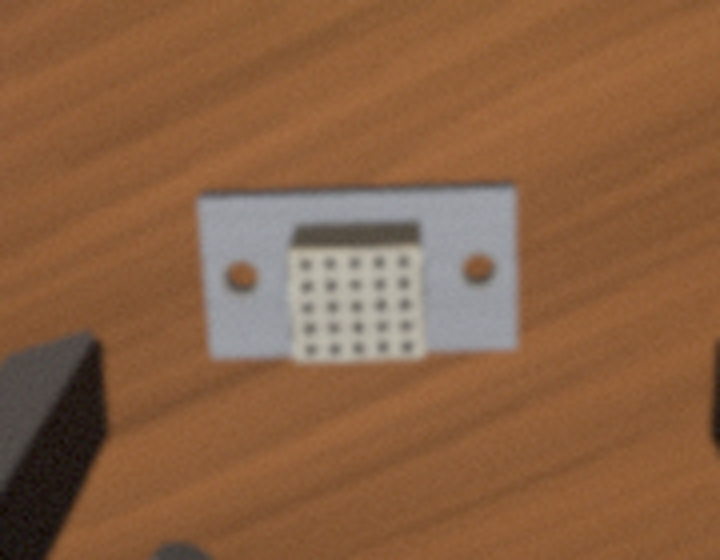

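The white block is on the steel plate with holes at image (216,210) and (275.5,208). It needs about a 2° turn. Compute grasp numbers.

Run:
```python
import pickle;from h import *
p=pickle.load(open('w2.pkl','rb'));im=p['img'];H,S,V=cv2.split(cv2.cvtColor(im,cv2.COLOR_BGR2HSV))
A=[]
for u,v in((216,210),(275.5,208)):
    u0,v0=int(u)-7,int(v)-7;w=S[v0:v0+15,u0:u0+15].astype(float);w=np.clip(w-60,0,None)
    yy,xx=np.mgrid[v0:v0+15,u0:u0+15];c=((xx*w).sum()/w.sum(),(yy*w).sum()/w.sum())
    X=ray(p,*c,.01);A.append(X);print(c,X)
d=A[1]-A[0];print('sep',np.linalg.norm(d),'ang',np.degrees(np.arctan2(d[1],d[0])));m=(A[0]+A[1])/2;print(m)
T=np.array([0.39314266,-0.30976547]);R=np.array([[-.9083,.4183],[.4183,.9083]])
print('tool xy units',R.T@(m[:2]-T)/.025)
```

```text
(np.float64(216.1131592421915), np.float64(209.39887352790578)) [ 0.43052454 -0.39181211  0.01      ]
(np.float64(275.14544485881726), np.float64(207.40223761321258)) [ 0.46256168 -0.31492216  0.01      ]
sep 0.08329731329045993 ang 67.3803490457604
[ 0.44654311 -0.35336714  0.01      ]
tool xy units [-2.66968807 -0.69063944]
```

Emit:
{"name": "jog_arm", "arguments": {"rows": [[-0.9,-0.23,0.5,0,0,-0.35],[-0.9,-0.23,0.8,0,0,0],[-0.87,-0.23,0.9,0,0,0],[0,0,1,0,0,0],[0,0,1,0,0,0],[0,0,1,0,0,0],[0,0,1,0,0,0],[0,0,1,0,0,0],[0,0,1,0,0,0],[0,0,0.8,0,0,0],[0,0,0.44,0,0,0],[0,0,0,0,0,0]]}}

```text
t: 6.35
position: [0.4469, -0.3519, 0.032]
orientation: [[-0.923, 0.384, -0.002], [0.384, 0.923, 0.002], [0.003, 0.001, -1.0]]
force: [-0.9, 0.8, 0.1]
finger_gap: 1.001
grip_force: 0.0
```

Emit:
{"name": "jog_arm", "arguments": {"rows": [[0,0,0,0,0,0],[0,0,0,0,0,0],[0,0,0,0,0,0],[0,0,0,0,0,0],[0,0,0,0,0,0],[0,0,0,0,0,0],[0,0,0,0,0,0],[0,0,0,0,0,0]], "claw": 0, "force": 30}}

```text
t: 7.15
position: [0.447, -0.3537, 0.0334]
orientation: [[-0.923, 0.386, 0.0], [0.386, 0.923, 0.0], [-0.0, 0.0, -1.0]]
force: [0.6, 0.0, 0.8]
finger_gap: 0.467
grip_force: 30.0
```

Gripped at 43.9 mm opening, as expected. Lift, turn +18° to the rail's direction, and carry over the seat.

Emit:
{"name": "jog_arm", "arguments": {"rows": [[0,0,-0.5,0,0,0],[0,0,-1,0,0,-0.6],[0,0,-1,0,0,-0.6],[0,0,-1,0,0,-0.6],[0,0,-1,0,0,-0.6],[0,0,-1,0,0,-0.6],[0,0,0,0,0,0]]}}

```text
t: 7.85
position: [0.4484, -0.3551, 0.1741]
orientation: [[-0.997, 0.082, 0.005], [0.082, 0.997, -0.004], [-0.005, -0.003, -1.0]]
force: [0.5, -0.7, -3.9]
finger_gap: 0.467
grip_force: 30.0
```

Emit:
{"name": "jog_arm", "arguments": {"rows": [[-0.34,0.98,0,0,0,0],[-0.34,0.98,0,0,0,0],[-0.34,0.98,0,0,0,0],[-0.34,0.98,0,0,0,0],[-0.34,0.98,0,0,0,0],[-0.34,0.98,0,0,0,0],[-0.34,0.98,0,0,0,0],[-0.34,0.98,0,0,0,0],[-0.34,0.98,0,0,0,0],[-0.34,0.98,0,0,0,0],[-0.34,0.98,0,0,0,0],[-0.34,0.98,0,0,0,0]]}}

```text
t: 9.05
position: [0.5718, -0.0679, 0.1692]
orientation: [[-0.996, 0.084, -0.003], [0.084, 0.996, 0.0], [0.003, -0.0, -1.0]]
force: [-0.2, -0.6, -4.7]
finger_gap: 0.467
grip_force: 30.0
```

Emit:
{"name": "jog_arm", "arguments": {"rows": [[-0.34,0.98,0,0,0,0],[-0.34,0.98,0,0,0,0],[0,0.2,0.5,0,0,0],[0,0,0.8,0,0,0],[0,0,0.8,0,0,0],[0,0,0.5,0,0,0],[0,0,0,0,0,0],[0,0,0,0,0,0]]}}

```text
t: 9.85
position: [0.5938, -0.0171, 0.1054]
orientation: [[-0.997, 0.083, -0.001], [0.083, 0.997, -0.0], [0.001, -0.0, -1.0]]
force: [0.0, -0.3, -3.9]
finger_gap: 0.466
grip_force: 30.0
```

Run:
```python
from rig import *
from h import *
import pickle
s=arm.state();print(s['t'],s['position'],s['orientation'],s['force'])
T=s['position'];R=s['orientation'];m=np.array([.595,-.016])
print('tool xy units',R[:2,:2].T@(m-T[:2])/.025, np.degrees(np.arctan2(R[1,1],R[0,1])))
p=read_camera('wrist');pickle.dump(p,open('w3.pkl','wb'))
u,v=proj(p,T)[0].astype(int);print(u,v)
r0,c0=v-75,u-95;cv2.imwrite('pics/w3.png',cv2.resize(p['img'][r0:r0+150,c0:c0+190],None,fx=4,fy=4,interpolation=cv2.INTER_CUBIC));print(r0,c0)
```

```text
9.85 [ 0.59382323 -0.01705422  0.10542221] [[-9.96562328e-01  8.28426844e-02 -7.85432803e-04]
 [ 8.28428749e-02  9.96562598e-01 -2.13138572e-04]
 [ 7.65075984e-04 -2.77473383e-04 -9.99999669e-01]] [ 0.02137126 -0.27644663 -3.85926782]
tool xy units [-0.04341542  0.04592322] 85.24801762378108
258 252
177 163
```

View pics/w3.png

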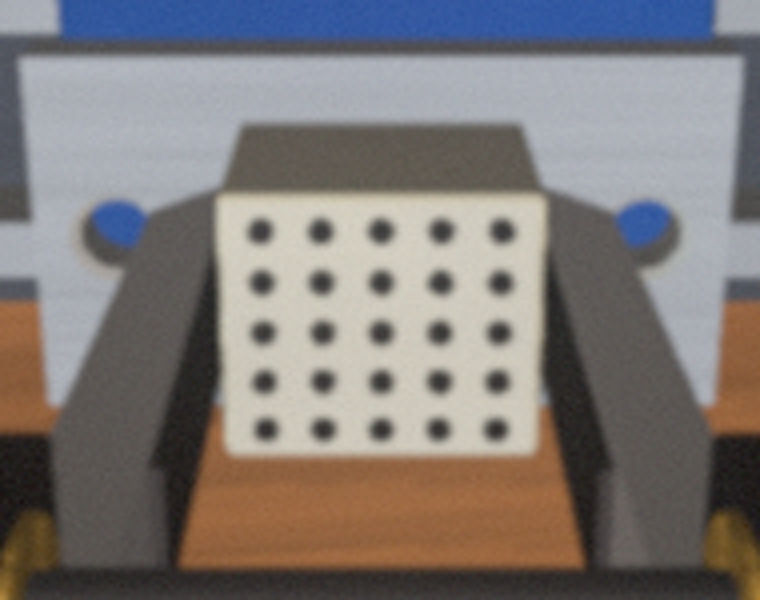

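Wrist view: the plate is level in the grip with its holes at about crop (110,235) and (650,235). The pegs are hidden behind the plate. Check the plate's position from the holes against the peg estimate.

Run:
```python
import pickle;from h import *
p=pickle.load(open('w3.pkl','rb'))
for z in(.079,.082): print(ray(p,163+95,177+235/4,z))
# plate far edge corners: (18,57),(743,57) top edge of plate
a=ray(p,163+18/4,177+56/4,.082);b=ray(p,163+743/4,177+56/4,.082);print(a,b,np.linalg.norm(a-b),(a+b)/2)
w=pickle.load(open('w1.pkl','rb'))
for z in(.05,.055,.058):
  A=ray(w,277.5,213.5,z);B=ray(w,216.4,234.45,z);print(z,np.linalg.norm(A-B),(A+B)/2)
```

```text
[ 0.59569379 -0.01734338  0.079     ]
[ 0.59432295 -0.01723209  0.082     ]
[ 0.56029145 -0.06969275  0.082     ] [0.56926632 0.04019985 0.082     ] 0.11025848103534074 [ 0.56477889 -0.01474645  0.082     ]
0.05 0.08464865208631332 [ 0.59704263 -0.01710156  0.05      ]
0.055 0.08353467885295175 [ 0.59523571 -0.01605683  0.055     ]
0.058 0.08286629491293479 [ 0.59415156 -0.01542999  0.058     ]
```

Emit:
{"name": "jog_arm", "arguments": {"rows": [[-0.05,0.035,0.2,0,0,0],[0,0,0.2,0,0,0],[0,0,0.15,0,0,0],[0,0,0.1,0,0,0],[0,0,0.1,0,0,0],[0,0,0.1,0,0,0],[0,0,0,0,0,0]]}}

```text
t: 10.6
position: [0.5951, -0.0158, 0.0841]
orientation: [[-0.997, 0.082, -0.001], [0.082, 0.997, 0.0], [0.001, -0.0, -1.0]]
force: [-0.2, -1.2, -4.2]
finger_gap: 0.47
grip_force: 30.0
```

The underside is now about 7 mm below the peg tips with no extra force, so the plate is on the pegs. Lower the rest.

Emit:
{"name": "jog_arm", "arguments": {"rows": [[0,0,0.08,0,0,0],[0,0,0.08,0,0,0],[0,0,0.04,0,0,0],[0,0,0,0,0,0]]}}

```text
t: 11.0
position: [0.5954, -0.0158, 0.0795]
orientation: [[-0.997, 0.082, 0.0], [0.082, 0.997, 0.0], [-0.0, 0.0, -1.0]]
force: [0.1, -0.6, -3.8]
finger_gap: 0.466
grip_force: 30.0
```

Emit:
{"name": "jog_arm", "arguments": {"rows": [[0,0,0.04,0,0,0],[0,0,0.04,0,0,0],[0,0,0,0,0,0]]}}

```text
t: 11.3
position: [0.5955, -0.0158, 0.0793]
orientation: [[-0.997, 0.082, 0.001], [0.082, 0.997, 0.0], [-0.0, 0.0, -1.0]]
force: [-3.7, 1.0, 9.8]
finger_gap: 0.466
grip_force: 30.0
```

Contact at z 0.0793, which is the seated height. Release, rise and move back over the knob.

Emit:
{"name": "jog_arm", "arguments": {"rows": [[0,0,0,0,0,0],[0,0,0,0,0,0],[0,0,0,0,0,0],[0,0,0,0,0,0],[0,0,0,0,0,0]], "claw": 0.75}}

```text
t: 11.8
position: [0.5954, -0.0158, 0.0774]
orientation: [[-0.997, 0.082, -0.0], [0.082, 0.997, 0.0], [0.0, 0.0, -1.0]]
force: [-0.6, -0.0, -0.4]
finger_gap: 0.748
grip_force: 0.0
```

Emit:
{"name": "jog_arm", "arguments": {"rows": [[0,0,-0.3,0,0,0],[0,0,-1,0,0,0],[0,0,-1,0,0,0],[0,0,-1,0,0,0],[0.62,0,-1,0,0,0],[0.62,0,-0.5,0,0,0],[0.62,0,0,0,0,0],[0.62,0,0,0,0,0],[0.6,0,0,0,0,0],[0,0,0,0,0,0],[0,0,0,0,0,0]]}}

```text
t: 12.9
position: [0.5194, -0.0096, 0.1981]
orientation: [[-0.997, 0.082, 0.001], [0.082, 0.997, 0.0], [-0.001, 0.0, -1.0]]
force: [-0.4, 0.1, 0.6]
finger_gap: 0.747
grip_force: 0.0
```

Run:
```python
from rig import *
from h import *
import pickle
s=arm.state();print(s['t'],s['position'],s['force'])
p=read_camera('wrist');pickle.dump(p,open('w4.pkl','wb'))
im=p['img'];H,S,V=cv2.split(cv2.cvtColor(im,cv2.COLOR_BGR2HSV))
red=((H<6)|(H>174))&(S>150)
bright=red&(V>200);print(rect(p,bright,.107)[0],rect(p,bright&(V>225),.107)[0])
print('knob expected px',proj(p,[.5188,-.0095,.107]),'peg px',proj(p,[[.5955,-.0158,.056]]))
cv2.imwrite('pics/w4.png',im)
```

```text
12.9 [ 0.51941056 -0.00956848  0.1980793 ] [-0.43564538  0.06592792  0.55089447]
((0.5191503167152405, -0.009997518733143806), (0.020833462476730347, 0.029186755418777466), 85.37906646728516) ((0.5191219449043274, -0.010049412027001381), (0.012487907893955708, 0.027499133720993996), 84.97428131103516)
knob expected px [[258.05945739 200.32026777]] peg px [[257.90612133 253.87582908]]
```

View pics/w4.png

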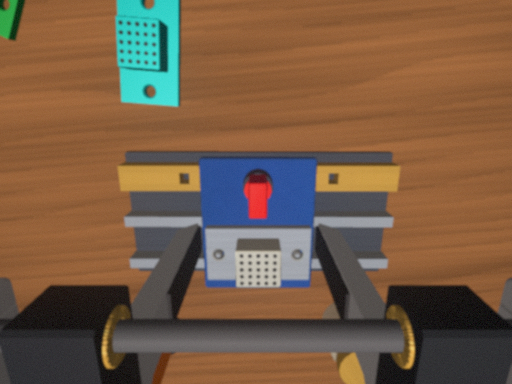

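The plate is flat on the stage with pegs showing in both holes (218,254) and (298,254). The red tab is at (258,195), under the TCP within 0.5 mm. Descend, grip, pull.

Emit:
{"name": "jog_arm", "arguments": {"rows": [[0,0,0.5,0,0,0],[0,0,0.8,0,0,0],[0,0,0.8,0,0,0],[0,0,0.8,0,0,0],[0,0,0.7,0,0,0],[0,0,0.4,0,0,0],[0,0,0,0,0,0]], "claw": 0.45}}

```text
t: 13.65
position: [0.5184, -0.0096, 0.0963]
orientation: [[-0.997, 0.082, -0.002], [0.082, 0.997, -0.0], [0.002, -0.0, -1.0]]
force: [-0.3, -0.6, -0.7]
finger_gap: 0.449
grip_force: 0.0
```

Emit:
{"name": "jog_arm", "arguments": {"rows": [[0,0,0,0,0,0],[0,0,0,0,0,0],[0,0,0,0,0,0],[0,0,0,0,0,0],[0,0,0,0,0,0],[0,0,0,0,0,0]], "claw": 0, "force": 45}}

```text
t: 14.25
position: [0.5191, -0.0096, 0.0978]
orientation: [[-0.997, 0.082, 0.001], [0.082, 0.997, -0.0], [-0.001, 0.0, -1.0]]
force: [0.4, -0.1, -0.1]
finger_gap: 0.165
grip_force: 45.0
```

Emit:
{"name": "jog_arm", "arguments": {"rows": [[0,0,-0.1,0,0,0],[0,0,-0.1,0,0,0],[0,0,-0.1,0,0,0],[0,0,-0.1,0,0,0],[0,0,0,0,0,0],[0,0,0,0,0,0]]}}

```text
t: 14.85
position: [0.5191, -0.0096, 0.1073]
orientation: [[-0.997, 0.082, 0.001], [0.082, 0.997, -0.0], [-0.001, -0.0, -1.0]]
force: [5.5, -0.1, -8.1]
finger_gap: 0.172
grip_force: 45.0
```

Emit:
{"name": "jog_arm", "arguments": {"rows": [[0,0,-0.06,0,0,0],[0,-0.1,0,0,0,0],[0,-0.2,0,0,0,0],[0,-0.3,0,0,0,0],[0,-0.4,0,0,0,0],[0,-0.3,0,0,0,0],[0,-0.2,0,0,0,0],[0,-0.1,0,0,0,0],[0,0,0,0,0,0],[0,0,0,0,0,0],[0,0,0,0,0,0]]}}

```text
t: 15.95
position: [0.5158, -0.0494, 0.1089]
orientation: [[-0.997, 0.082, 0.001], [0.082, 0.997, 0.0], [-0.001, 0.0, -1.0]]
force: [5.1, -0.3, -11.9]
finger_gap: 0.17
grip_force: 45.0
```

Run:
```python
from rig import *
from h import *
s=arm.state();print(s['t'],s['position'],s['force'],(s['position']-[.5191,-.0096,.1])@[.082,.9966,0])
p=read_camera('wrist');im=p['img'];cv2.imwrite('pics/w5.png',im)
```

```text
15.95 [ 0.51575662 -0.04935812  0.10892776] [  5.08053303  -0.30808915 -11.88480217] -0.03989709926697271
```

View pics/w5.png

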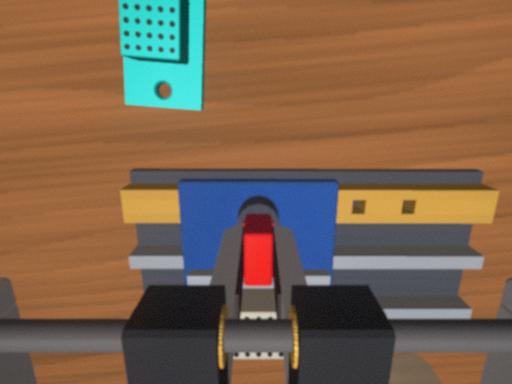

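The stage has moved left (−y) and the holes at +40 and +80 are exposed at (359,207) and (408,207). Measure the exact offset before lowering.

Run:
```python
from h import *
import pickle
from rig import *
def meas(p,rh,rs,hs,cl):
    g=cv2.cvtColor(p['img'],cv2.COLOR_BGR2GRAY).astype(float)
    e=np.array([.083,.9965,0]);ys=[]
    for h in hs:
        w=g[rh-3:rh+4,h-11:h+12].mean(0);w=np.clip(np.median(w)-15-w,0,None);u=(w*np.arange(h-11,h+12)).sum()/w.sum();X=ray(p,u,rh,.03);ys.append(X@e)
    Hh=cv2.cvtColor(p['img'],cv2.COLOR_BGR2HSV);b=((Hh[...,0]>105)&(Hh[...,0]<130)&(Hh[...,1]>130))
    E=[]
    for r in rs:
        c=np.nonzero(b[r,cl[0]:cl[1]])[0]+cl[0];E.append([ray(p,c.min()-.5,r,.046)@e,ray(p,c.max()+.5,r,.046)@e])
    E=np.array(E).mean(0);print('holes',ys,'stage',E,E.mean(),E[1]-E[0]);return ys,E.mean()
p=pickle.load(open('w4.pkl','rb'));y,s=meas(p,179,range(175,182),(184,333),(190,330));print('start offset',s-np.mean(y))
p=read_camera('wrist');y,s=meas(p,207,range(196,206),(359,408),(150,345));print('now',s-(np.mean(y)-.06), y)
```

```text
holes [np.float64(-0.04611577356335678), np.float64(0.11401941895379547)] stage [-0.02511521  0.09125199] 0.03306839159202449 0.11636720023256256
start offset -0.0008834311031948594
holes [np.float64(0.0735274147452058), np.float64(0.11376338809058392)] stage [-0.06479503  0.05155286] -0.006621083287974342 0.11634789517363714
now -0.0402664847058692 [np.float64(0.0735274147452058), np.float64(0.11376338809058392)]
```

Stage at about −0.0404, well inside the hole's play. Lower to home.

Emit:
{"name": "jog_arm", "arguments": {"rows": [[0,0.02,0,0,0,0],[0,0,0.1,0,0,0],[0,0,0.1,0,0,0],[0,0,0.1,0,0,0],[0,0,0.1,0,0,0],[0,0,0.1,0,0,0],[0,0,0.1,0,0,0],[0,0,0,0,0,0],[0,0,0,0,0,0]]}}

```text
t: 16.95
position: [0.5158, -0.049, 0.0944]
orientation: [[-0.997, 0.082, 0.001], [0.082, 0.997, -0.0], [-0.001, 0.0, -1.0]]
force: [2.3, -1.7, 3.7]
finger_gap: 0.165
grip_force: 45.0
```

The pin is in the hole. Push firmly onto the stop.

Emit:
{"name": "jog_arm", "arguments": {"rows": [[0,0,0.04,0,0,0],[0,0,0.04,0,0,0],[0,0,0.02,0,0,0],[0,0,0,0,0,0],[0,0,0,0,0,0],[0,0,0,0,0,0]]}}

```text
t: 17.55
position: [0.5158, -0.049, 0.094]
orientation: [[-0.997, 0.082, 0.002], [0.082, 0.997, 0.0], [-0.002, 0.0, -1.0]]
force: [-1.7, -2.4, 25.2]
finger_gap: 0.166
grip_force: 45.0
```

Run:
```python
from rig import *
from h import *
s=arm.state();print(s['t'],s['position'],s['force'])
cv2.imwrite('pics/w6.png',read_camera('wrist')['img'])
```

```text
17.55 [ 0.51584131 -0.04897305  0.09402871] [-1.67957597 -2.41350343 25.16960208]
```

View pics/w6.png

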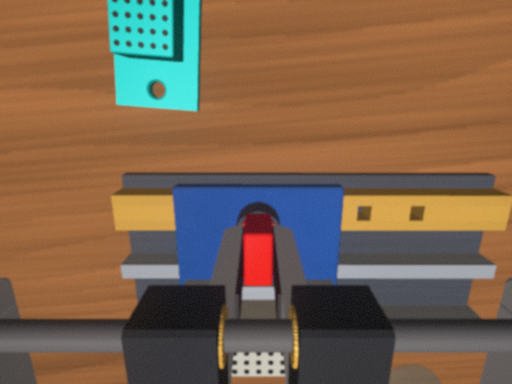

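The hard stop is reached: 25 N at TCP 0.0940, with the spring alone giving 4 N. The stage sits one hole towards the torch and the block is still in place at (258,362). Hand in.

```bash
python3 -c "
from rig import *
print(sign_off())"
```

```text
the job is handed in; nothing more can be done
None
```

The job is handed in: the plate is seated on both pegs and released, the stage is one hole over towards the torch (measured about −0.040 m), and the knob is held down on its stop at 25 N; `sign_off()` returned no verdict.

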